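# Click the next tier onto the vial rack

## Task

The grey vial rack is full: build it up with the empty blue tier. Set the tier squarely on top so that its four sockets take the rack's four studs (either way round) - set it down, do not drop it - and press it down firmly, but without slamming it, until every stud snaps in and the tier sits flush on the rack at both ends. Let go of it, and leave the bottle, the jar and the loose vial where they stand.

Things in the scene. Friction and masses are not known exactly. Their poses are not given: they have to be found in the camera images.
- rack: Lower vial rack, grey plastic, stuck fast to the counter, holding seven amber vials with black caps (one well empty; all caps lie below its top face). 150 mm long (its own x) x 60 mm wide (its y) x 62 mm high without the studs; origin at the centre of its underside. Each end is a solid block 25 mm long over the full width, with two studs on top.
- rack_deck (a point): Centre of the rack's top plane, 62 mm above the counter, axes as the rack's. Four studs stand up from it at x = +-62, y = +-18 mm: 12 mm diameter, 12 mm high, the top 3.5 mm tapered to 7 mm diameter. A white spring catch bulges 2.3 mm from each stud on the side facing the rack's nearer long side, centred 4 mm above this plane.
- tier: Loose empty tier, bright blue plastic, 0.19 to 0.31 kg, upright on the counter. 150 (own x) x 60 (y) x 62 mm high without its own studs on top (12 mm high, placed as the rack's); symmetric; origin at the centre of its underside. Between the 25 mm end blocks it is an open 100 mm grid of wells; the grid's side rails, 60 mm over the outside, 32 to 46 mm above the underside, are good to grip.
- tier_foot_a (a point): Centre of the underside of the tier's +x end block (x = +62 mm, z = 0 in the tier). A socket opens either side of it at y = +-18 mm: 14 mm wide, 16 mm deep, 1 mm clearance round a stud. Lowered over the studs the tier rests on the catches about 7 mm proud; its weight does not seat it. Seated, this face meets the rack's top face.
- tier_foot_b (a point): Centre of the underside of the tier's -x end block (x = -62 mm, z = 0 in the tier), with two sockets alike.
- tier_top_a (a point): Centre of the top face of the tier's +x end block, midway between its two studs (24 mm of flat face between them), 62 mm above the underside: a place to press. About 14 to 22 N straight down here makes this end snap home; pushing in the tier's middle takes twice that, more than a light grip holds.
- tier_top_b (a point): The same on the tier's -x end block.
- stock_bottle: Amber bottle with black cap and paper label, 68 mm diameter, 145 mm high, 0.38 kg; origin at the centre of its underside. Bystander.
- jar: White jar with white lid, 60 mm diameter, 60 mm high; origin at the centre of its underside. Bystander.
- vial: Single small amber vial with black cap standing on the counter, 20 mm diameter, 50 mm high; origin at the centre of its underside. Bystander.

How it is judged:
At the end, for the whole second after the job is handed in: The tier is upright on the rack and in line with it (either way round), centred within 3 mm, the undersides of both its end blocks within 1.8 mm of the rack's top face, at rest; bottle, jar and loose vial upright and within 30 mm of where they stood (z of tier_foot_a in the frame of rack_deck between -0.002 and 0.0018 m and z of tier_foot_b in the frame of rack_deck between -0.002 and 0.0018 m and x of tier in the frame of rack_deck between -0.003 and 0.003 m and y of tier in the frame of rack_deck between -0.003 and 0.003 m and angle between the x axis of tier and the x axis of rack, either way round below 0.05 rad and angle between tier's own z axis and vertical below 0.03 rad and linear speed of tier below 0.02 m/s and distance of each of stock_bottle, jar, vial from where it was at the start of the episode below 0.03 m and angle between each of stock_bottle, jar, vial's own z axis and vertical below 0.2 rad); the robot touches nothing.
It fails at once if the tier is dropped onto the rack (falling freely over the studs faster than 0.35 m/s) (horizontal distance between tier and rack below 0.05 m and z of tier in the frame of rack_deck above 0.012 m and contact force between the fingers and tier below 0.05 N and linear speed of tier above 0.35 m/s).
It fails at once if the tier is slammed or forced onto the rack with more than 180 N of contact force (contact force between tier and rack above 180 N).
It fails at once if a bystander is knocked over or shoved more than 30 mm (distance of any of stock_bottle, jar, vial from where it was at the start of the episode above 0.03 m or angle between any of stock_bottle, jar, vial's own z axis and vertical above 0.5 rad).
It also fails if it takes over 58 s, if anything falls off the work surface, if the arm or the gripper's body presses on something with over 40 N, if the wrist force passes 120 N, or if a joint passes its speed limit or range.

## Robot

A 6-joint arm with a two-finger parallel gripper is mounted at the origin on the work surface. World frame = base frame: x ahead of the robot, y to its left, z up, the work surface at z = 0. Lengths are in m, angles in rad, forces in N, time in s.
With the tool pointing down it reaches from about 0.325 to 0.775 m from the base axis. Payload 5.5 kg.
Tool frame: the origin (TCP) lies at the very end of the fingers, on their centre line; the grasp point (between the pads) lies 19 mm behind it (ctrl.grip_depth is the distance from the TCP to the grasp point, in m); z points along the fingers, y is the line along which they close (so a half turn about z gives the same grasp; the last joint's range is limited). The gripper opens to 85 mm and grips with 20 to 120 N. Pads are 22 mm wide; open, the fingers measure 114 mm over their backs; the gripper's body (76 mm by 85 mm) begins 54 mm behind the grasp point. The pads swing forward as they close: fully open they stand 13 mm farther back than shut.
Start: joints at [1.264, 0.091, 1.231, -0, 1.82, -0.057], TCP at [0.148, 0.581, 0.231] pointing down, gripper open.
Joint ranges: [-2.87, 2.87], [-0.86, 2.18], [0.17, 2.46], [-1.51, 4.65], [0.06, 2.69], [-2.65, 2.65]. Speed limits (rad/s): [2.57, 2.57, 3.01, 3.14, 3.14, 3.14].

## Interface

Orientations are given as a unit quaternion [w, x, y, z].
In Python, from station import ctrl gives the robot as it stands.
- The arm moves only by the tool move_arm, never from a script. Its arguments are lists of equal length, an entry for each row: "claw": the closure, from 0 (fully open) to 1 (shut); "travel": the shift along the tool's x, y, z scaled (see below), a list of three; "twist": the turn about the tool's z scaled (see below). In form: {"claw": [claw, ...], "travel": [[dx, dy, dz], ...], "twist": [twist, ...]}. A call has 1 to 10 rows; each row is the pose to reach, as a shift and turn from the pose commanded when the call began, along the tool's axes at that moment; what a row does not reach only later rows make up. The controller multiplies each number of a shift by 12 cm and each number of a turn by 30 degrees. A row lasts 1/10 s, in which the tool goes at most 50 mm and 8.59 degrees, less where a joint would pass 70% of its speed; a pose out of reach is approached as far as the arm can. A call with a number of a shift or a turn outside -1 to 1 is refused whole. A call with a gripper value outside its range is refused whole. The fingers move at their own pace and stop on an object; "grip_force" is the grip in N (left out, the last holds). Time passes only in rows, so rows that repeat a pose let the fingers close. It gives the time, the measured TCP pose, the force, the opening and the grip force at its end, in the units of the state.
- ctrl.sense(): the state, without advancing time (a new reading comes with each control period).
- ctrl.read_camera(name): name is "side" or "top" or "wrist"; returns a dict with "color" (384x512x3 uint8, red, green, blue), "mtx" (3x3 intrinsics, pixels), "eye" and "rotation" of the camera in the world; the wrist camera has in their place "hand_eye" (4x4, takes a point from camera to tool coordinates, whose origin is the TCP and whose axes are the flange's). Camera axes: x right, y down, z forward; pixel columns grow to the right and rows downward; lengths in m; the calibration is good to about 2 mm. A picture is of the moment at which its call begins: read the wrist's pose just before it. There is no depth.
- ctrl.sign_off(): hands the job in; it is judged then, once.
The state is a dict: "clock": time; "joint_positions": joint angles; "joint_vel": joint speeds; "joint_efforts": joint torques, N m; "eef_pos": TCP position; "tcp_rot": TCP orientation; "wrist_force": force on the tool from outside, world axes, zero at the start; "ft_torque": the same for the moment, N m; "grip_width": opening from 0.0 (shut) to 1.0 (fully open); "gripper_force": force on a finger pad.
Only numpy, scipy, OpenCV 4.12 (cv2) and the standard library are available. Lean on these libraries where they do the work, as an engineer would, in place of code of your own. Each camera call takes 0.05 s, during which the arm holds its last target. There are 200 camera calls.

## Working session

There is one attempt and no reset: what is moved stays moved. The work goes in short steps, Python scripts to look and compute and a tool call to move; the robot and the scene stay as the last step left them, time stands still between calls to the robot, and variables do not carry over. Pictures are saved under pics/ and viewed, at most 11 in all, crops included, and the job is handed in when it is done.

Besides the shell and the picture viewer there is one more tool, called after ">>>" by a JSON object that holds its "name" and its "arguments". move_arm: Moves the arm, as the interface text tells. Shifts and turns lie within -1 to 1; 1 stands for 12 cm of shift or 30 degrees of turn. Its arguments: {"type":"object","properties":{"claw":{"type":"array"},"travel":{"type":"array"},"twist":{"type":"array"},"grip_force":{"type":"number"}},"required":["claw","travel","twist"]}

```bash
mkdir -p pics; ls; cat > h.py <<'E'
import numpy as np, cv2
from station import ctrl
from scipy.spatial.transform import Rotation as R
def q2m(q): return R.from_quat([q[1],q[2],q[3],q[0]]).as_matrix()
def cam(name):
    s=ctrl.sense(); c=ctrl.read_camera(name)
    if name=='wrist':
        T=np.eye(4); T[:3,:3]=q2m(s['tcp_rot']); T[:3,3]=s['eef_pos']
        T=T@np.array(c['hand_eye']); e,r=T[:3,3],T[:3,:3]
    else:
        e=np.array(c['eye']); r=np.array(c['rotation'])
        if r.ndim==1: r=q2m(r)
    return dict(img=c['color'],K=np.array(c['mtx']),e=e,r=r)
def save(c,fn):
    cv2.imwrite(fn,cv2.cvtColor(c['img'],cv2.COLOR_RGB2BGR)); np.savez(fn[:-3]+'npz',**c)
def load(fn): return dict(np.load(fn))
def px2w(c,uv,z):
    d=c['r']@np.linalg.solve(c['K'],[uv[0],uv[1],1]); return c['e']+d*(z-c['e'][2])/d[2]
def w2px(c,p):
    q=c['K']@(c['r'].T@(np.array(p)-c['e'])); return q[:2]/q[2]
E
python3 - <<'E'
from h import *
print(ctrl.sense())
for n in ('top','side','wrist'):
    c=cam(n); save(c,f'pics/{n}0.png'); print(n,c['e'],c['r'].round(3).tolist(),c['K'][0,0])
E
```

```text
pics
{'clock': 0.0, 'joint_positions': array([ 1.26432376e+00,  9.18799870e-02,  1.23193732e+00, -1.47615680e-05,
        1.81979878e+00, -5.67045860e-02]), 'joint_vel': array([-0.00091641,  0.00081598,  0.00054378, -0.00157058, -0.00087221,
        0.00123947]), 'joint_efforts': array([ 1.54326322e-04, -4.58711672e+01, -4.18034256e+01, -2.84561409e-06,
        1.09150278e-02, -2.51305345e-06]), 'eef_pos': array([0.14822701, 0.58109642, 0.23010918]), 'tcp_rot': array([-1.75670818e-04,  1.24561364e-01,  9.92211390e-01, -9.96374016e-04]), 'wrist_force': array([ 0.29600734,  0.23725675, -0.31391821]), 'ft_torque': array([ 0.00532254,  0.0149521 , -0.02496184]), 'gripper_force': 0.0, 'grip_width': 0.996987334331104}
top [4.30990404e-01 1.92930359e-04 1.35238490e+00] [[-0.014, -0.993, 0.114], [-1.0, 0.013, -0.01], [0.008, -0.114, -0.993]] 494.2703641393761
side [0.51654189 1.04251203 0.79383867] [[-0.999, -0.025, 0.047], [-0.053, 0.581, -0.812], [-0.008, -0.813, -0.582]] 487.09933207038483
wrist [0.08094319 0.59873088 0.37388993] [[0.247, 0.932, 0.264], [0.969, -0.238, -0.069], [-0.002, 0.273, -0.962]] 322.4002255519647
```

View pics/top0.png

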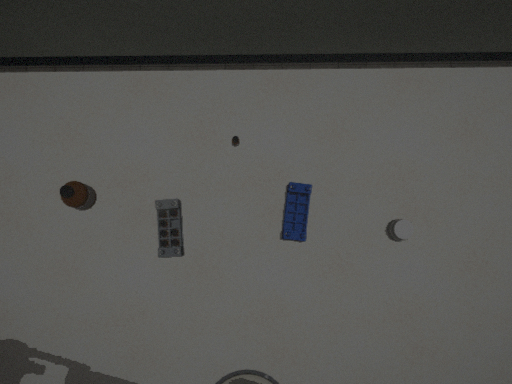

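View pics/side0.png

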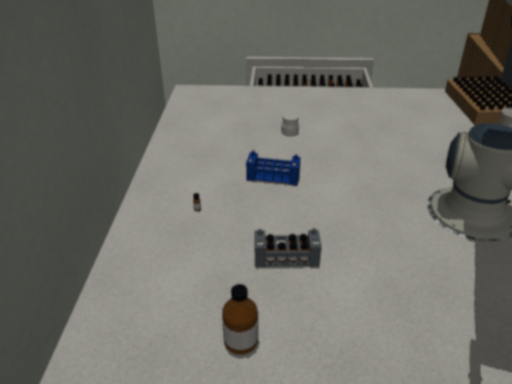

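Top view: the rack is at about (169,228), the tier at (296,212), the bottle at (76,194), the vial at (235,141) and the jar at (398,230). The side view agrees with this layout. Next I compute rough positions.

```bash
python3 - <<'E'
from h import *
c=load('pics/top0.npz'); im=c['img'].astype(int)
m=((im[...,2]-im[...,0])>35).astype(np.uint8); m[:, :250]=0;m[:,350:]=0
n,l,st,ce=cv2.connectedComponentsWithStats(m); i=1+np.argmax(st[1:,4]); print(st[i])
for name,pts in dict(tier=[(300,187),(293,237)],rack=[(167,204),(170,253)]).items():
    P=[px2w(c,p,.062) for p in pts]; d=P[0]-P[1]; print(name,np.round((P[0]+P[1])/2,4),np.degrees(np.arctan2(d[1],d[0])),np.linalg.norm(d))
ys,xs=np.where(l==i); W=np.array([px2w(c,p,.062)[:2] for p in zip(xs,ys)])*1000
print(cv2.minAreaRect(W.astype(np.float32)))
for p,z in (((87,199),0),((235,142),.05),((400,230),.06)): print(px2w(c,p,z).round(3))
s=ctrl.sense();print(q2m(s['tcp_rot']).round(3))
E
```

```text
[284 193  25  48 774]
tier [ 0.5284 -0.1385  0.062 ] -9.394790006997852 0.13272912185926833
rack [0.4898 0.1961 0.062 ] 3.741441526786773 0.12775231558803457
((516.2948608398438, -135.98110961914062), (59.013214111328125, 119.71705627441406), 83.37672424316406)
[0.576 0.429 0.   ]
[0.719 0.021 0.05 ]
[ 0.477 -0.409  0.06 ]
[[-0.969  0.247 -0.   ]
 [ 0.247  0.969 -0.001]
 [ 0.    -0.002 -1.   ]]
```

View pics/wrist0.png

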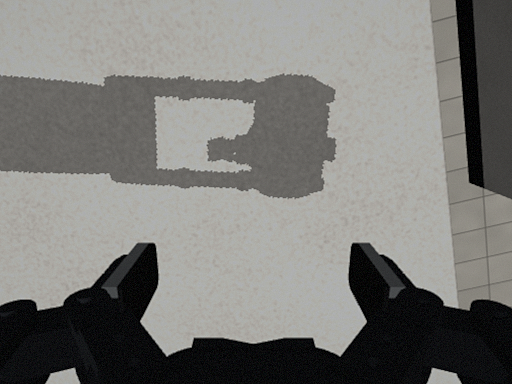

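The wrist view shows only the counter and the gripper's own shadow. The rack is roughly at (0.490, 0.196), yaw about 4°. The tier is roughly at (0.525, -0.137), yaw about -9°. I'll fly over the rack first for a close look.

>>> {"name": "move_arm", "arguments": {"claw": [0,0,0,0], "travel": [[-0.89,-0.6,0],[-0.89,-0.6,0],[-0.89,-0.6,0],[-0.89,-0.6,0]], "twist": [0,0,0,0]}}

```text
clock: 0.55
eef_pos: [0.2363, 0.483, 0.2315]
tcp_rot: [0.001, 0.127, 0.992, -0.0]
wrist_force: [-0.3, 0.6, -0.1]
grip_width: 1.002
gripper_force: 0.0
```

>>> {"name": "move_arm", "arguments": {"claw": [0,0,0,0], "travel": [[-0.89,-0.6,0],[-0.89,-0.6,0],[-0.89,-0.6,0],[-0.89,-0.6,0]], "twist": [0,0,0,0]}}

```text
clock: 0.95
eef_pos: [0.3214, 0.3873, 0.2312]
tcp_rot: [0.0, 0.127, 0.992, -0.0]
wrist_force: [-0.8, 0.5, 0.4]
grip_width: 1.004
gripper_force: 0.0
```

>>> {"name": "move_arm", "arguments": {"claw": [0,0,0,0], "travel": [[-0.89,-0.6,0],[-0.89,-0.6,0],[-0.89,-0.6,0],[-0.89,-0.6,0]], "twist": [0,0,0,0]}}

```text
clock: 1.35
eef_pos: [0.4067, 0.2917, 0.2308]
tcp_rot: [-0.0, 0.126, 0.992, -0.0]
wrist_force: [-0.5, -0.1, -0.4]
grip_width: 1.0
gripper_force: 0.0
```

>>> {"name": "move_arm", "arguments": {"claw": [0,0,0,0,0,0,0], "travel": [[-0.89,-0.6,0],[-0.89,-0.6,0],[-0.89,-0.6,0],[-0.89,-0.6,0],[-0.89,-0.6,0],[-0.89,-0.6,0],[-0.89,-0.6,0]], "twist": [-0.6,-0.6,-0.6,-0.6,-0.6,-0.6,-0.6]}}

```text
clock: 2.05
eef_pos: [0.4902, 0.1984, 0.2314]
tcp_rot: [0.0, -0.033, 0.999, 0.0]
wrist_force: [-0.4, 0.7, 0.6]
grip_width: 0.997
gripper_force: 0.0
```

```bash
python3 - <<'E'
from h import *
s=ctrl.sense(); print(s['clock'],s['eef_pos'],q2m(s['tcp_rot']).round(3).tolist())
c=cam('wrist'); save(c,'pics/rack1.png')
u=w2px(c,[.49,.196,.062]).astype(int); print(u)
x0=max(0,u[0]-120);y0=max(0,u[1]-140);cr=c['img'][y0:y0+200,x0:x0+240]; print(x0,y0)
cv2.imwrite('pics/rack1c.png',cv2.cvtColor(cv2.resize(cr,None,fx=3,fy=3,interpolation=cv2.INTER_CUBIC),cv2.COLOR_RGB2BGR))
E
```

```text
2.05 [0.49023697 0.1983785  0.23144553] [[-0.998, -0.066, 0.0], [-0.066, 0.998, 0.001], [-0.0, 0.001, -1.0]]
[250 171]
130 31
```

View pics/rack1c.png

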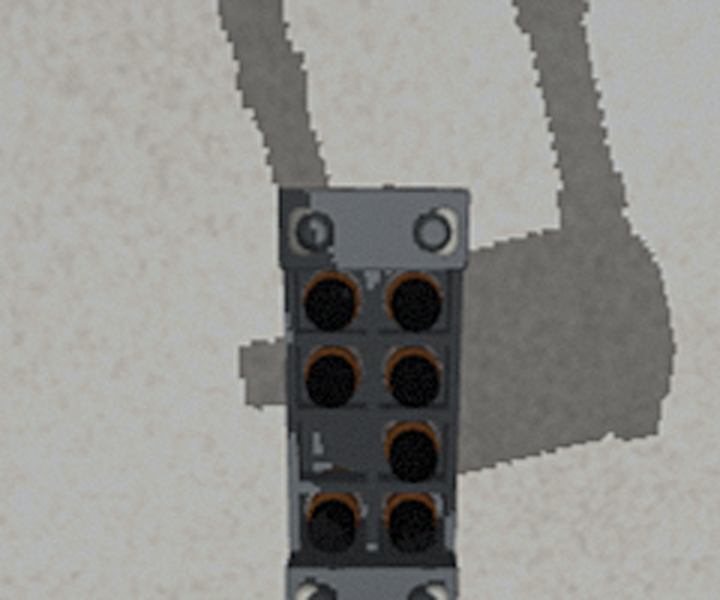

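The crop shows the far studs at about (315,232) and (432,232), which is full-image (235,108) and (274,108). The near studs are cut off, so I'll take a wider crop for all four.

```bash
python3 - <<'E'
from h import *
c=load('pics/rack1.npz')
cr=c['img'][85:265,210:300]
a=cv2.convertScaleAbs(cr,alpha=1.6)
a=np.hstack([a[0:60],a[120:180]])
cv2.imwrite('pics/rack1d.png',cv2.cvtColor(cv2.resize(a,None,fx=4.4,fy=4.4,interpolation=cv2.INTER_CUBIC),cv2.COLOR_RGB2BGR))
E
```

```text
(no output)
```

View pics/rack1d.png

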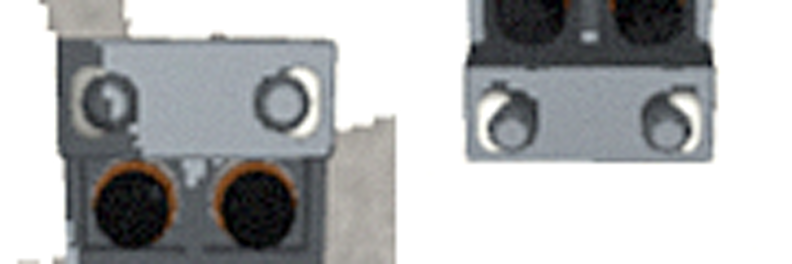

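Far stud tops are at (111,101) and (284,101) and near ones at (512,126) and (666,126) in the enlarged crop. Block corners are clear. I'll fit the pose from these points.

```bash
cat >> h.py <<'E'
from scipy.optimize import least_squares
def fit(c,L,P,x0,zfree=False):
    """L local pts (x,y,z), P pixels -> x,y,yaw"""
    L=np.array(L,float);P=np.array(P,float)
    def f(v):
        cs,sn=np.cos(v[2]),np.sin(v[2])
        return np.concatenate([w2px(c,[v[0]+cs*a-sn*b,v[1]+sn*a+cs*b,h+(v[3] if zfree else 0)])-p for (a,b,h),p in zip(L,P)])
    r=least_squares(f,list(x0)+([0] if zfree else []),x_scale=[.01,.01,.1]+([.01] if zfree else []),loss='soft_l1')
    return r.x,f(r.x).reshape(-1,2)
E
python3 - <<'E'
from h import *
c=load('pics/rack1.npz')
A=lambda x,y:((x+.5)/4.4-.5+210,(y+.5)/4.4-.5+85)
B=lambda x,y:((x-396+.5)/4.4-.5+210,(y+.5)/4.4-.5+205)
# image up = tool +x = world -x = rack -x ; image right = tool -y?
print(w2px(c,[.49,.196,.062]),w2px(c,[.49,.226,.062]),w2px(c,[.52,.196,.062]))
P=[A(60,40),A(336,40),A(332,157),A(65,156),B(467,65),B(713,65),B(712,160),B(468,160),A(111,101),A(284,101),B(512,126),B(666,126)]
far=np.sign(w2px(c,[.4,.196,.062])[1]-w2px(c,[.5,.196,.062])[1]) # <0: world -x is up
sy=np.sign(w2px(c,[.49,.226,.062])[0]-w2px(c,[.49,.196,.062])[0]) # y dir along image right
fx=1 if far>0 else -1
L=[(fx*a,sy*b,h) for a,b,h in [(.075,-.03,.062),(.075,.03,.062),(.05,.03,.062),(.05,-.03,.062),(-.05,-.03,.062),(-.05,.03,.062),(-.075,.03,.062),(-.075,-.03,.062),(.062,-.018,.074),(.062,.018,.074),(-.062,-.018,.074),(-.062,.018,.074)]]
for zf in (0,1):
    v,r=fit(c,L,P,[.49,.196,.06],zf); print(v.round(5),np.degrees(v[2])); print(r.round(1).tolist())
E
```

```text
[250.28152475 171.8157697 ] [280.3841721  173.76088348] [248.401372   200.57560394]
[0.48972 0.19972 0.06069] 3.477119885098592
[[-1.0, -1.1], [0.8, -0.7], [0.9, 0.2], [-1.6, 0.1], [-1.0, -0.5], [1.0, -0.2], [0.5, 0.4], [-0.8, 0.1], [-0.2, -0.1], [0.3, 0.1], [-0.1, 1.1], [0.5, 1.3]]
[ 0.49021  0.19978  0.06052 -0.003  ] 3.467771680988716
[[-0.6, -0.4], [0.5, -0.1], [0.6, 0.5], [-1.3, 0.4], [-0.7, -1.1], [0.8, -0.8], [0.3, -0.4], [-0.5, -0.6], [0.0, 0.4], [0.1, 0.6], [0.1, 0.4], [0.4, 0.5]]
```

The fit is good: rack at (0.490, 0.1998), yaw 3.5°. Now over the tier.

>>> {"name": "move_arm", "arguments": {"claw": [0,0,0], "travel": [[-0.04,-0.93,0],[-0.04,-0.93,0],[-0.04,-0.93,0]], "twist": [0,0,0]}}

```text
clock: 2.4
eef_pos: [0.503, 0.0829, 0.2316]
tcp_rot: [0.0, -0.031, 1.0, -0.001]
wrist_force: [0.2, 0.5, 0.1]
grip_width: 0.999
gripper_force: 0.0
```

>>> {"name": "move_arm", "arguments": {"claw": [0,0,0], "travel": [[-0.04,-0.93,0],[-0.04,-0.93,0],[-0.04,-0.93,0]], "twist": [0,0,0]}}

```text
clock: 2.7
eef_pos: [0.515, -0.0283, 0.2312]
tcp_rot: [0.0, -0.03, 1.0, -0.001]
wrist_force: [-0.6, 0.1, -0.0]
grip_width: 1.002
gripper_force: 0.0
```

>>> {"name": "move_arm", "arguments": {"claw": [0,0,0,0,0,0,0], "travel": [[-0.04,-0.93,0],[-0.04,-0.93,0],[-0.04,-0.93,0],[-0.04,-0.93,0],[-0.04,-0.93,0],[-0.04,-0.93,0],[-0.04,-0.93,0]], "twist": [0.41,0.41,0.41,0.41,0.41,0.41,0.41]}}

```text
clock: 3.4
eef_pos: [0.5272, -0.1347, 0.2316]
tcp_rot: [0.0, 0.074, 0.997, 0.0]
wrist_force: [-0.3, -0.6, -0.2]
grip_width: 1.001
gripper_force: 0.0
```

```bash
python3 - <<'E'
from h import *
s=ctrl.sense(); print(s['clock'],s['eef_pos'],q2m(s['tcp_rot']).round(3).tolist())
c=cam('wrist'); save(c,'pics/tier1.png')
u=w2px(c,[.525,-.137,.062]).astype(int); print(u)
x0=u[0]-60;y0=max(0,u[1]-100);cr=c['img'][y0:y0+200,x0:x0+120]; print(x0,y0)
a=np.hstack([cr[:100],cr[100:]])
cv2.imwrite('pics/tier1c.png',cv2.cvtColor(cv2.resize(cv2.convertScaleAbs(a,alpha=1.3),None,fx=3.3,fy=3.3,interpolation=cv2.INTER_CUBIC),cv2.COLOR_RGB2BGR))
E
```

```text
3.4 [ 0.52716143 -0.13474371  0.23157584] [[-0.989, 0.147, 0.001], [0.147, 0.989, 0.0], [-0.0, 0.0, -1.0]]
[250 170]
190 70
```

View pics/tier1c.png

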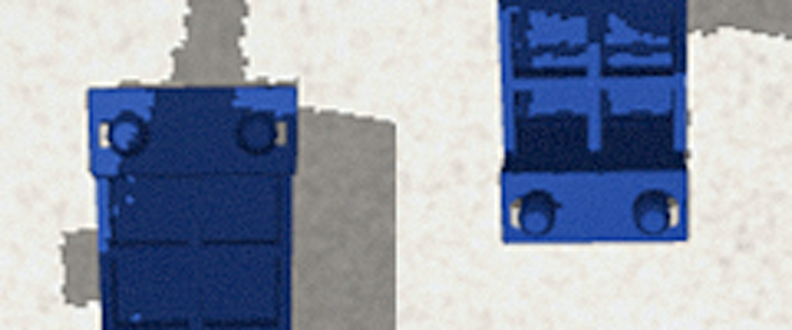

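Crop: far block corners are (89,88), (296,87), (293,174) and (93,175). Near block corners are (502,172), (689,170), (687,241) and (503,242). Stud tops are near (129,132), (258,132), (536,218) and (653,218).

```bash
python3 - <<'E'
from h import *
c=load('pics/tier1.npz'); k=3.3
A=lambda x,y:((x+.5)/k-.5+190,(y+.5)/k-.5+70)
B=lambda x,y:((x-396+.5)/k-.5+190,(y+.5)/k-.5+170)
P=[A(89,88),A(296,87),A(293,174),A(93,175),B(502,172),B(689,170),B(687,241),B(503,242),A(129,132),A(258,132),B(536,218),B(653,218)]
L=[(-a,b,h) for a,b,h in [(.075,-.03,.062),(.075,.03,.062),(.05,.03,.062),(.05,-.03,.062),(-.05,-.03,.062),(-.05,.03,.062),(-.075,.03,.062),(-.075,-.03,.062),(.062,-.018,.074),(.062,.018,.074),(-.062,-.018,.074),(-.062,.018,.074)]]
s=ctrl.sense();T=q2m(s['tcp_rot']); yaw=np.degrees(np.arctan2(-T[1,0],-T[0,0]))
for zf in (0,1):
    v,r=fit(c,L,P,[.525,-.137,-.14],zf); print(v.round(5),np.degrees(v[2]),r.round(1).tolist())
    d=T.T@(np.array([v[0],v[1],.02])-s['eef_pos']); print('tool shift',d.round(4),(d/.12).round(3),'twist',-(np.degrees(v[2])-yaw)/30)
E
```

```text
[ 0.52838 -0.13857 -0.13889] -7.957591508319116 [[-0.6, -0.7], [1.0, -1.0], [1.6, -0.0], [-0.8, 0.3], [-0.9, -0.6], [0.3, -0.5], [0.6, 0.1], [-0.4, 0.3], [-0.4, 0.6], [0.2, 0.2], [-0.1, 0.8], [0.1, 0.5]]
tool shift [-0.0017 -0.0033  0.2116] [-0.014 -0.028  1.763] twist -0.01765256904306692
[ 0.52876 -0.13866 -0.13869 -0.00194] -7.946417838624339 [[-0.4, -0.3], [0.8, -0.6], [1.4, 0.2], [-0.6, 0.5], [-0.7, -0.9], [0.1, -0.8], [0.4, -0.3], [-0.2, -0.1], [-0.3, 1.0], [0.1, 0.6], [0.1, 0.4], [-0.0, 0.1]]
tool shift [-0.002  -0.0034  0.2116] [-0.017 -0.028  1.763] twist -0.018025024699559498
```

>>> {"name": "move_arm", "arguments": {"claw": [0,0,0,0,0], "travel": [[-0.015,-0.028,0.3],[-0.015,-0.028,0.6],[-0.015,-0.028,0.9],[-0.015,-0.028,0.92],[-0.015,-0.028,0.92]], "twist": [-0.018,-0.018,-0.018,-0.018,-0.018]}}

```text
clock: 3.95
eef_pos: [0.5279, -0.1394, 0.1208]
tcp_rot: [-0.001, 0.07, 0.998, 0.0]
wrist_force: [-0.0, 0.1, 0.2]
grip_width: 1.001
gripper_force: 0.0
```

>>> {"name": "move_arm", "arguments": {"claw": [0,0,0,0,0,0], "travel": [[0,0,0.2],[0,0,0.4],[0,0,0.6],[0,0,0.75],[0,0,0.84],[0,0,0.84]], "twist": [0,0,0,0,0,0]}}

```text
clock: 4.55
eef_pos: [0.5286, -0.14, 0.0207]
tcp_rot: [0.0, 0.07, 0.998, -0.0]
wrist_force: [0.5, 0.2, -0.8]
grip_width: 1.002
gripper_force: 0.0
```

>>> {"name": "move_arm", "arguments": {"claw": [0.15,0.25,0.35,0.5,0.6,0.7,0.7,0.7,0.7,0.7], "travel": [[0,0,0],[0,0,0],[0,0,0],[0,0,0],[0,0,0],[0,0,0],[0,0,0],[0,0,0],[0,0,0],[0,0,0]], "twist": [0,0,0,0,0,0,0,0,0,0], "grip_force": 50}}

```text
clock: 5.55
eef_pos: [0.5295, -0.1404, 0.0224]
tcp_rot: [0.002, 0.07, 0.998, -0.0]
wrist_force: [-0.9, 0.5, 6.0]
grip_width: 0.687
gripper_force: 56.4
```

Grip confirmed. Lift, then check how the tier sits in the hand.

>>> {"name": "move_arm", "arguments": {"claw": [0.7,0.7,0.7,0.7,0.7,0.7,0.7,0.7], "travel": [[0,0,-0.1],[0,0,-0.25],[0,0,-0.4],[0,0,-0.6],[0,0,-0.8],[0,0,-0.92],[0,0,-0.95],[0,0,-0.95]], "twist": [0,0,0,0,0,0,0,0]}}

```text
clock: 6.35
eef_pos: [0.5283, -0.1401, 0.1341]
tcp_rot: [0.0, 0.07, 0.998, -0.0]
wrist_force: [0.7, 0.1, -2.4]
grip_width: 0.691
gripper_force: 55.5
```

>>> {"name": "move_arm", "arguments": {"claw": [0.7,0.7,0.7,0.7,0.7], "travel": [[0.06,0.23,0],[0.12,0.46,0],[0.18,0.69,0],[0.24,0.92,0],[0.24,0.92,0]], "twist": [0,0,0,0,0]}}

```text
clock: 6.85
eef_pos: [0.5141, -0.0236, 0.1321]
tcp_rot: [-0.002, 0.069, 0.998, 0.001]
wrist_force: [0.5, 0.1, -2.1]
grip_width: 0.691
gripper_force: 55.5
```

>>> {"name": "move_arm", "arguments": {"claw": [0.7,0.7,0.7,0.7,0.7], "travel": [[0.06,0.23,0],[0.12,0.46,0],[0.18,0.69,0],[0.24,0.92,0],[0.24,0.92,0]], "twist": [0,0,0,0,0]}}

```text
clock: 7.35
eef_pos: [0.5013, 0.089, 0.1324]
tcp_rot: [-0.001, 0.069, 0.998, 0.0]
wrist_force: [0.5, -0.6, -3.9]
grip_width: 0.687
gripper_force: 55.7
```

>>> {"name": "move_arm", "arguments": {"claw": [0.7,0.7,0.7,0.7,0.7,0.7,0.7,0.7], "travel": [[0.06,0.23,0],[0.12,0.46,0],[0.18,0.69,0],[0.24,0.92,0],[0.24,0.92,0],[0.24,0.92,0],[0.24,0.92,0],[0.24,0.92,0]], "twist": [-0.1,-0.2,-0.3,-0.38,-0.38,-0.38,-0.38,-0.38]}}

```text
clock: 8.15
eef_pos: [0.4895, 0.1988, 0.1338]
tcp_rot: [-0.0, -0.028, 1.0, -0.0]
wrist_force: [0.6, -0.0, -4.0]
grip_width: 0.689
gripper_force: 55.8
```

```bash
python3 - <<'E'
from h import *
s=ctrl.sense(); print(s['clock'],s['eef_pos'],q2m(s['tcp_rot']).round(4).tolist(),s['wrist_force'],s['grip_width'])
c=cam('wrist'); save(c,'pics/held.png')
cr=c['img'][60:360,130:370]
cv2.imwrite('pics/heldc.png',cv2.cvtColor(cv2.resize(cv2.convertScaleAbs(cr,alpha=1.3),None,fx=2,fy=2,interpolation=cv2.INTER_CUBIC),cv2.COLOR_RGB2BGR))
E
```

```text
8.15 [0.48945462 0.1987901  0.13376046] [[-0.9984, -0.0563, -0.0004], [-0.0563, 0.9984, -0.0006], [0.0004, -0.0005, -1.0]] [ 6.41419496e-01 -1.72827733e-03 -3.97104050e+00] 0.6893443951772172
```

View pics/heldc.png

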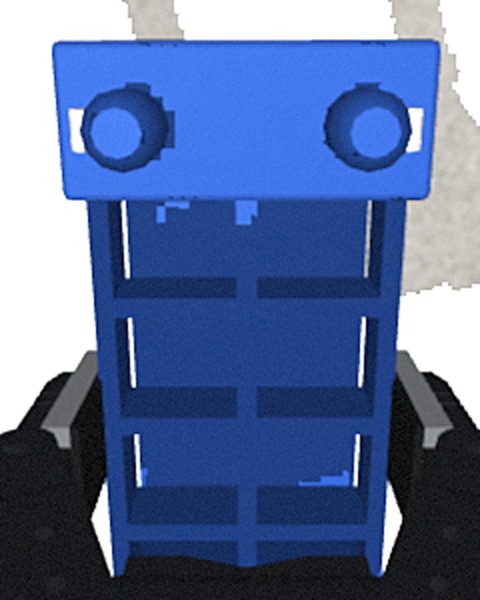

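Held view: the tier's visible end is level and square, with corners at (53,42), (440,41), (433,198) and (64,198). Stud tops are at (118,130) and (371,130).

```bash
python3 - <<'E'
from h import *
c=load('pics/held.npz')
A=lambda x,y:((x+.5)/2-.5+130,(y+.5)/2-.5+60)
P=np.array([A(53,42),A(440,41),A(433,198),A(64,198),A(118,130),A(371,130)])
L=np.array([(-a,b,h) for a,b,h in [(.075,-.03,.062),(.075,.03,.062),(.05,.03,.062),(.05,-.03,.062),(.062,-.018,.074),(.062,.018,.074)]])
def f(v,n):
    v=np.concatenate([v,np.zeros(5-len(v))])
    M=R.from_euler('ZYX',[v[2],v[4],0]).as_matrix()
    return np.concatenate([w2px(c,M@l+[v[0],v[1],.1137+v[3]])-p for l,p in zip(L,P)])
for n in (3,4,5):
    r=least_squares(f,[.49,.2,.06,0,0][:n],args=(n,),x_scale=[.01,.01,.1,.01,.1][:n]); print(n,r.x.round(4),np.degrees(r.x[2]),r.fun.reshape(-1,2).round(1).tolist())
E
```

```text
3 [0.4888 0.1991 0.0586] 3.356838147652893 [[-3.9, -2.3], [3.6, -2.3], [0.7, 1.9], [-2.6, 2.4], [-1.6, 1.1], [3.5, 0.7]]
4 [ 0.489   0.1991  0.0586 -0.0035] 3.3566179978881467 [[-0.5, -1.1], [0.2, -1.1], [-2.3, 0.4], [0.4, 0.9], [0.8, 0.6], [1.0, 0.3]]
5 [ 0.4904  0.1992  0.0586 -0.002  -0.0219] 3.358774805144582 [[-0.3, -0.8], [-0.0, -0.8], [-2.0, 0.8], [0.2, 1.3], [0.8, -0.0], [1.1, -0.4]]
```

The held tier is aligned with the rack to about 1 mm. I nudge it and lower it carefully.

>>> {"name": "move_arm", "arguments": {"claw": [0.7,0.7,0.7,0.7,0.7,0.7,0.7], "travel": [[-0.008,0.004,0.06],[-0.008,0.004,0.12],[-0.008,0.004,0.18],[-0.008,0.004,0.22],[-0.008,0.004,0.25],[-0.008,0.004,0.27],[-0.008,0.004,0.27]], "twist": [0,0,0,0,0,0,0]}}

```text
clock: 8.9
eef_pos: [0.49, 0.2005, 0.1013]
tcp_rot: [-0.0, -0.029, 1.0, -0.0]
wrist_force: [-0.1, -0.1, -2.7]
grip_width: 0.689
gripper_force: 55.8
```

>>> {"name": "move_arm", "arguments": {"claw": [0.7,0.7,0.7,0.7,0.7,0.7], "travel": [[0,0,0.01],[0,0,0.02],[0,0,0.03],[0,0,0.04],[0,0,0.05],[0,0,0.05]], "twist": [0,0,0,0,0,0]}}

```text
clock: 9.5
eef_pos: [0.49, 0.2005, 0.0954]
tcp_rot: [-0.0, -0.029, 1.0, -0.0]
wrist_force: [0.3, 0.4, -3.1]
grip_width: 0.689
gripper_force: 55.8
```

```bash
python3 - <<'E'
from h import *
s=ctrl.sense(); print(s['clock'],s['eef_pos'],s['wrist_force'],s['ft_torque'])
c=cam('side'); save(c,'pics/side1.png'); c2=cam('wrist'); save(c2,'pics/held2.png')
cr=c['img'][180:290,210:370]
cv2.imwrite('pics/side1c.png',cv2.cvtColor(cv2.resize(cv2.convertScaleAbs(cr,alpha=1.5),None,fx=5,fy=5,interpolation=cv2.INTER_CUBIC),cv2.COLOR_RGB2BGR))
E
```

```text
9.5 [0.49002226 0.20049455 0.09539586] [ 0.26264887  0.37817574 -3.11205218] [0.02364457 0.00613342 0.01458513]
```

View pics/side1c.png

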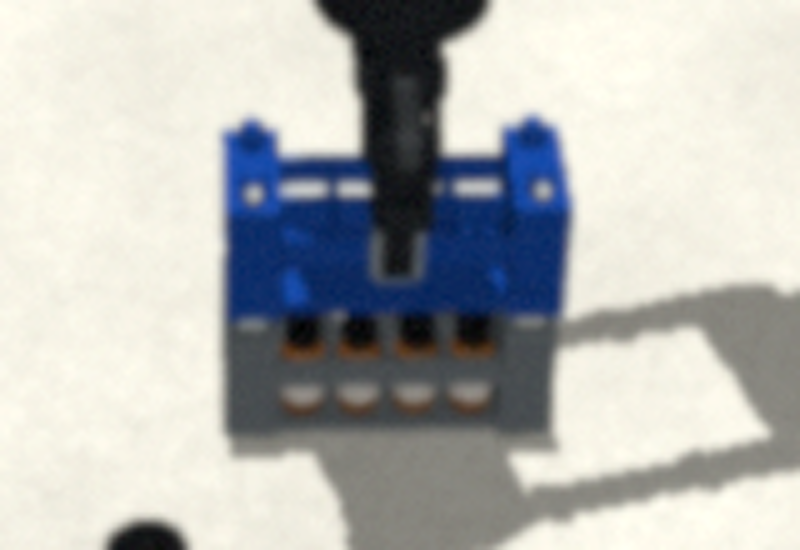

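The tier hovers just above the rack, squarely aligned, with its edges at crop x 225–570. Force is still only its weight. I keep lowering.

>>> {"name": "move_arm", "arguments": {"claw": [0.7,0.7,0.7,0.7], "travel": [[0,0,0.008],[0,0,0.017],[0,0,0.025],[0,0,0.025]], "twist": [0,0,0,0]}}

```text
clock: 10.0
eef_pos: [0.4901, 0.2004, 0.0925]
tcp_rot: [-0.0, -0.029, 1.0, -0.0]
wrist_force: [0.6, -0.8, -1.6]
grip_width: 0.688
gripper_force: 55.9
```

>>> {"name": "move_arm", "arguments": {"claw": [0.7,0.7,0.7,0.7], "travel": [[0,0,0.008],[0,0,0.017],[0,0,0.025],[0,0,0.025]], "twist": [0,0,0,0]}}

```text
clock: 10.4
eef_pos: [0.4908, 0.1997, 0.0908]
tcp_rot: [0.001, -0.029, 1.0, -0.001]
wrist_force: [-0.4, -5.4, 4.2]
grip_width: 0.689
gripper_force: 56.6
```

Contact, with a sideways push of -5 N in y and the tool displaced about (+0.8, -0.8) mm. That is the stud taper centring it, so I follow it and continue.

>>> {"name": "move_arm", "arguments": {"claw": [0.7,0.7,0.7], "travel": [[-0.004,-0.008,0],[-0.004,-0.008,0],[-0.004,-0.008,0]], "twist": [0,0,0]}}

```text
clock: 10.7
eef_pos: [0.4911, 0.1995, 0.0906]
tcp_rot: [0.001, -0.029, 1.0, -0.0]
wrist_force: [-2.0, -3.3, 5.4]
grip_width: 0.689
gripper_force: 56.7
```

>>> {"name": "move_arm", "arguments": {"claw": [0.7,0.7,0.7], "travel": [[0,0,0.008],[0,0,0.016],[0,0,0.016]], "twist": [0,0,0]}}

```text
clock: 11.0
eef_pos: [0.4914, 0.1995, 0.0903]
tcp_rot: [0.001, -0.029, 1.0, 0.0]
wrist_force: [-3.8, -4.4, 11.1]
grip_width: 0.69
gripper_force: 57.5
```

>>> {"name": "move_arm", "arguments": {"claw": [0.7,0.7,0.7], "travel": [[0.007,-0.007,0],[0.007,-0.007,0],[0.007,-0.007,0]], "twist": [0,0,0]}}

```text
clock: 11.3
eef_pos: [0.4913, 0.1993, 0.0903]
tcp_rot: [0.002, -0.029, 1.0, 0.001]
wrist_force: [-1.2, -3.2, 9.8]
grip_width: 0.687
gripper_force: 57.3
```

```bash
python3 - <<'E'
from h import *
s=ctrl.sense(); print(s['clock'],s['eef_pos'],s['wrist_force'],s['ft_torque'],q2m(s['tcp_rot']).round(4).tolist())
c=cam('side'); save(c,'pics/side2.png'); c2=cam('wrist'); save(c2,'pics/held3.png')
cr=c['img'][200:275,240:340]
a=cv2.resize(cv2.convertScaleAbs(cr,alpha=1.8),(400,300),interpolation=cv2.INTER_CUBIC)
b=cv2.resize(c2['img'][60:360,130:370],(400,500)); o=np.zeros((500,800,3),np.uint8); o[:300,:400]=a; o[:,400:]=b
cv2.imwrite('pics/s2.png',cv2.cvtColor(o,cv2.COLOR_RGB2BGR))
E
```

```text
11.3 [0.49125394 0.19925976 0.09031522] [-1.15829791 -3.15313253  9.76895995] [-0.52545263  0.10033354  0.22042923] [[-0.9983, -0.0584, 0.0045], [-0.0584, 0.9983, 0.0018], [-0.0046, 0.0015, -1.0]]
```

View pics/s2.png

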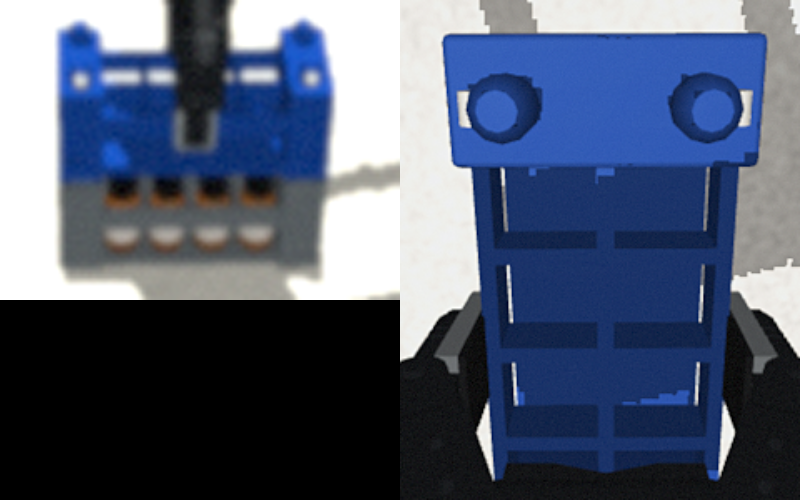

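It sits squarely, resting on the catches or close to them. I tighten the grip and press gradually.

>>> {"name": "move_arm", "arguments": {"claw": [0.8,0.8,0.8,0.8,0.8,0.8], "travel": [[0.004,-0.004,0],[0.004,-0.004,0],[0.004,-0.004,0.008],[0.004,-0.004,0.016],[0.004,-0.004,0.024],[0.004,-0.004,0.024]], "twist": [0,0,0,0,0,0], "grip_force": 115}}

```text
clock: 12.0
eef_pos: [0.4916, 0.1992, 0.0903]
tcp_rot: [0.004, -0.029, 1.0, 0.001]
wrist_force: [-4.1, -2.8, 21.1]
grip_width: 0.675
gripper_force: 121.4
```

>>> {"name": "move_arm", "arguments": {"claw": [0.8,0.8,0.8], "travel": [[0,0,0.008],[0,0,0.016],[0,0,0.016]], "twist": [0,0,0]}}

```text
clock: 12.3
eef_pos: [0.4917, 0.1993, 0.09]
tcp_rot: [0.004, -0.029, 1.0, 0.002]
wrist_force: [-7.4, -3.4, 28.2]
grip_width: 0.679
gripper_force: 122.4
```

>>> {"name": "move_arm", "arguments": {"claw": [0.8,0.8,0.8,0.8], "travel": [[0.007,-0.003,0],[0.007,-0.003,0.008],[0.007,-0.003,0.016],[0.007,-0.003,0.016]], "twist": [0,0,0,0]}}

```text
clock: 12.7
eef_pos: [0.4912, 0.1993, 0.0864]
tcp_rot: [0.005, -0.029, 1.0, 0.002]
wrist_force: [1.4, 1.1, 5.5]
grip_width: 0.673
gripper_force: 123.3
```

>>> {"name": "move_arm", "arguments": {"claw": [0.8,0.8,0.8], "travel": [[0.004,0,0.008],[0.004,0,0.016],[0.004,0,0.016]], "twist": [0,0,0]}}

```text
clock: 13.0
eef_pos: [0.4911, 0.1993, 0.0848]
tcp_rot: [0.005, -0.029, 1.0, 0.002]
wrist_force: [-0.5, 0.1, 20.3]
grip_width: 0.678
gripper_force: 124.9
```

It moved down with a snap. I press a bit more.

>>> {"name": "move_arm", "arguments": {"claw": [0.8,0.8,0.8,0.8], "travel": [[0,0,0.008],[0,0,0.016],[0,0,0.024],[0,0,0.024]], "twist": [0,0,0,0]}}

```text
clock: 13.4
eef_pos: [0.4912, 0.1994, 0.0847]
tcp_rot: [0.006, -0.029, 1.0, 0.002]
wrist_force: [-7.7, -1.8, 32.5]
grip_width: 0.675
gripper_force: 126.6
```

```bash
python3 - <<'E'
from h import *
s=ctrl.sense(); print(s['clock'],s['eef_pos'],s['wrist_force'],s['ft_torque'],q2m(s['tcp_rot']).round(4).tolist())
c=cam('side'); save(c,'pics/side3.png'); c2=cam('wrist'); save(c2,'pics/held4.png')
cr=c['img'][200:275,240:340]
a=cv2.resize(cv2.convertScaleAbs(cr,alpha=1.8),(400,300),interpolation=cv2.INTER_CUBIC)
b=cv2.resize(c2['img'][60:360,130:370],(400,500)); o=np.zeros((500,800,3),np.uint8); o[:300,:400]=a; o[:,400:]=b
cv2.imwrite('pics/s3.png',cv2.cvtColor(o,cv2.COLOR_RGB2BGR))
E
```

```text
13.4 [0.49117749 0.19935519 0.08473708] [-7.73083818 -1.79426367 32.54267064] [-1.14790217  1.29422306  0.05440701] [[-0.9982, -0.0588, 0.0111], [-0.0588, 0.9983, 0.0043], [-0.0113, 0.0037, -0.9999]]
```

View pics/s3.png

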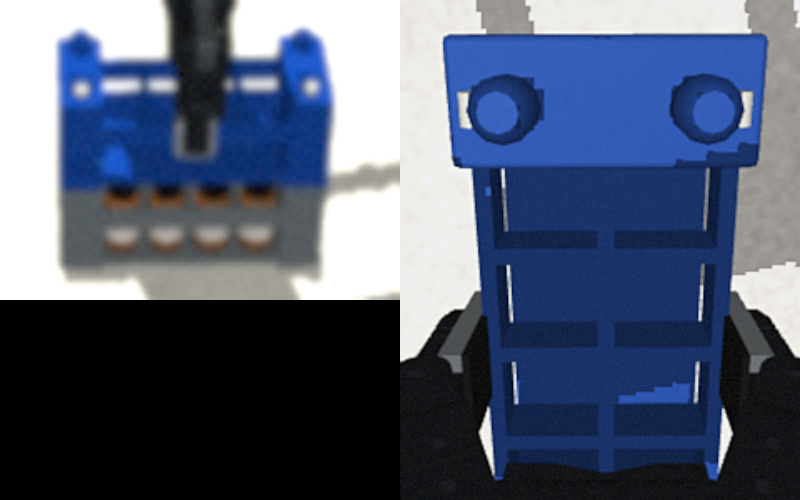

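Both ends came down about equally (seam at crop row ~190 both sides). Tool height gives the underside at about 62 mm, meaning seated. One firmer push for certainty.

>>> {"name": "move_arm", "arguments": {"claw": [0.8,0.8,0.8,0.8,0.8], "travel": [[0.004,0,0.008],[0.004,0,0.016],[0.004,0,0.024],[0.004,0,0.03],[0.004,0,0.03]], "twist": [0,0,0,0,0]}}

```text
clock: 14.0
eef_pos: [0.4912, 0.1994, 0.0847]
tcp_rot: [0.007, -0.029, 1.0, 0.002]
wrist_force: [-13.9, -4.2, 48.1]
grip_width: 0.675
gripper_force: 128.5
```

>>> {"name": "move_arm", "arguments": {"claw": [0.8,0.8,0.8,0.8], "travel": [[0,0,-0.02],[0,0,-0.04],[0,0,-0.055],[0,0,-0.055]], "twist": [0,0,0,0]}}

```text
clock: 14.4
eef_pos: [0.4911, 0.1993, 0.0848]
tcp_rot: [0.006, -0.029, 1.0, 0.002]
wrist_force: [1.4, 1.0, 17.7]
grip_width: 0.673
gripper_force: 124.9
```

>>> {"name": "move_arm", "arguments": {"claw": [0.3,0,0,0,0,0,0], "travel": [[0,0,0],[0,0,0],[0,0,0],[0,0,0],[0,0,0],[0,0,0],[0,0,0]], "twist": [0,0,0,0,0,0,0], "grip_force": 40}}

```text
clock: 15.1
eef_pos: [0.4875, 0.1977, 0.0789]
tcp_rot: [-0.0, -0.029, 1.0, -0.0]
wrist_force: [-0.2, -0.3, 0.2]
grip_width: 1.0
gripper_force: 0.0
```

>>> {"name": "move_arm", "arguments": {"claw": [0,0,0,0,0,0], "travel": [[0,0,-0.15],[0,0,-0.35],[0,0,-0.6],[0,0,-0.85],[0,0,-1],[0,0,-1]], "twist": [0,0,0,0,0,0]}}

```text
clock: 15.7
eef_pos: [0.4889, 0.1982, 0.2028]
tcp_rot: [0.003, -0.029, 1.0, 0.001]
wrist_force: [0.4, 0.7, 0.6]
grip_width: 1.002
gripper_force: 0.0
```

>>> {"name": "move_arm", "arguments": {"claw": [0,0,0,0,0,0], "travel": [[-0.01,0,-0.3],[-0.01,0,-0.5],[-0.01,0,-0.7],[-0.01,0,-0.7],[-0.01,0,-0.7],[-0.01,0,-0.7]], "twist": [0,0,0,0,0,0]}}

```text
clock: 16.3
eef_pos: [0.4885, 0.1977, 0.2808]
tcp_rot: [-0.002, -0.029, 1.0, -0.001]
wrist_force: [0.2, -1.2, -0.2]
grip_width: 1.002
gripper_force: 0.0
```

```bash
python3 - <<'E'
from h import *
s=ctrl.sense(); print(s['clock'],s['eef_pos'],q2m(s['tcp_rot']).round(4).tolist())
c=cam('side'); save(c,'pics/side4.png'); c2=cam('wrist'); save(c2,'pics/w4.png')
u=w2px(c2,[.49,.1998,.124]).astype(int); x0=u[0]-60; y0=u[1]-95; print(x0,y0)
b=c2['img'][y0:y0+200,x0:x0+120]; b=np.hstack([b[:100],b[100:]])
a=cv2.resize(cv2.convertScaleAbs(c['img'][200:275,240:340],alpha=1.8),(360,270),interpolation=cv2.INTER_CUBIC)
o=np.zeros((600,792,3),np.uint8); o[:330]=cv2.resize(cv2.convertScaleAbs(b,alpha=1.2),None,fx=3.3,fy=3.3,interpolation=cv2.INTER_CUBIC); o[330:,:360]=a
cv2.imwrite('pics/s4.png',cv2.cvtColor(o,cv2.COLOR_RGB2BGR))
E
```

```text
16.3 [0.48847752 0.19767492 0.28075337] [[-0.9983, -0.058, -0.0034], [-0.058, 0.9983, -0.0011], [0.0034, -0.0009, -1.0]]
195 82
```

View pics/s4.png

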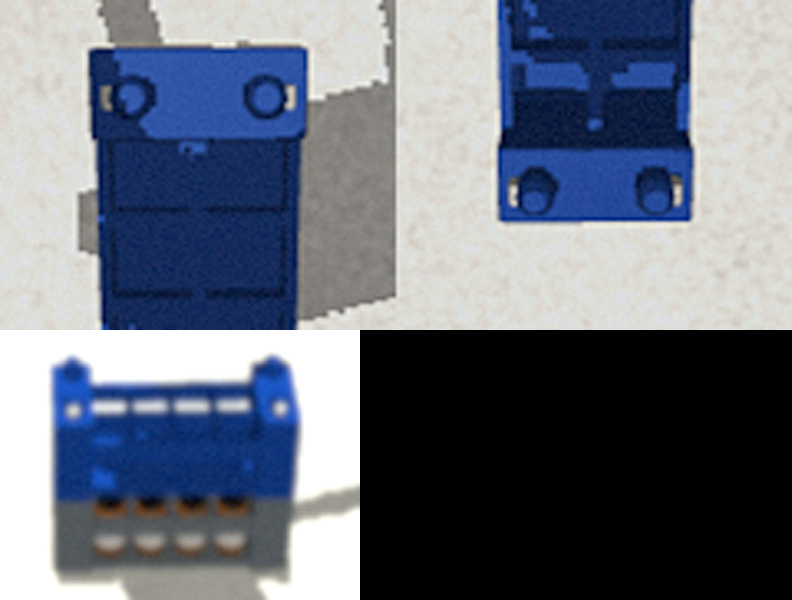

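Both views show the tier level: windows at the same row and the seam at about row 500 on both ends. As a numerical check, I measure each end's drop in the side camera from the proud state to now.

```bash
python3 - <<'E'
from h import *
a=load('pics/side2.npz');b=load('pics/side4.npz')
# end blocks at side px: project
for nm,lx in (('-x',-.062),('+x',.062)):
    ctr=np.array([.49+lx*.998,.1998+lx*.06+.03,.062+.035])
    u=w2px(b,ctr); sc=(w2px(b,ctr+[0,0,.01])-u)[1]/10
    g=[cv2.cvtColor(i['img'],cv2.COLOR_RGB2HSV)[...,1].astype(np.float32) for i in (a,b)]
    x,y=u.astype(int); w=12
    p=[cv2.resize(q[y-30:y+26,x-w:x+w],None,fx=8,fy=8,interpolation=cv2.INTER_CUBIC) for q in g]
    t=p[1][8*12:8*44,16:-16]
    def loc(im):
        r=cv2.matchTemplate(im,t,cv2.TM_CCOEFF_NORMED); _,m,_,l=cv2.minMaxLoc(r); return l,m
    l0,l1=loc(p[0]),loc(p[1]); print(nm,u.round(1),'drop mm',(l0[0][1]-l1[0][1])/8/sc,l0,l1)
c=load('pics/w4.npz'); k=3.3
A=lambda x,y:((x+.5)/k-.5+195,(y+.5)/k-.5+82)
B=lambda x,y:((x-396+.5)/k-.5+195,(y+.5)/k-.5+182)
P=np.array([A(89,48),A(307,46),A(305,138),A(93,138),B(500,149),B(691,149),B(690,219),B(501,219)])
L=[(-p,q,.124) for p,q in [(.075,-.03),(.075,.03),(.05,.03),(.05,-.03),(-.05,-.03),(-.05,.03),(-.075,.03),(-.075,-.03)]]
v,r=fit(c,L,P,[.49,.2,.06]); print(v.round(4),r.round(1).tolist())
v,r=fit(c,L,P,[.49,.2,.06],1); print(v.round(4),r.round(1).tolist())
E
```

```text
-x [315.9 234.3] drop mm 5.70465372153626 ((16, 80), 0.9920310378074646) ((16, 96), 0.9999998211860657)
+x [259.2 234.9] drop mm 6.42258642750274 ((15, 78), 0.9946072697639465) ((16, 96), 1.0)
[0.4899 0.1997 0.0618] [[-0.4, -0.5], [0.6, -0.2], [0.5, 0.4], [-0.8, 0.6], [-1.1, -0.7], [1.1, -0.9], [0.8, 0.7], [-0.7, 0.9]]
[ 0.4902  0.1998  0.0619 -0.0021] [[-0.2, -0.2], [0.4, 0.2], [0.3, 0.6], [-0.5, 0.8], [-0.9, -1.2], [0.9, -1.4], [0.6, 0.1], [-0.6, 0.3]]
```

Both ends dropped about 6 mm, so both snapped. The final pose matches the rack: (0.490, 0.1998) and the same height bias as when the tier stood on the counter. The gripper is clear, so I hand in.

```bash
python3 -c "
from station import ctrl
print(ctrl.sign_off())"
```

```text
the job is handed in; nothing more can be done
None
```

I set the blue tier on the rack, pressed it with about 48 N until it snapped down about 6 mm at both ends, released it and handed the job in at about 16 s. The arm kept clear of the bottle, jar and vial; I did not re-measure them, and the hand-in returned no verdict.

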